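Open the bread cupboard by its paddle latch

ROBOT

A 6-joint arm with a two-finger parallel gripper is mounted at the origin on a cart in front of the work surface, level with it; the furniture and walls round the work are solid. World frame = base frame: x ahead of the robot, y to its left, z up, the work surface at z = 0. Lengths are in m, angles in rad, forces in N, time in s.
With the tool pointing down it reaches from about 0.35 to 0.775 m from the base axis. Payload 5.5 kg.
Tool frame: the origin (TCP) lies midway between the tips of the shut fingers; the grasp point (between the pads) lies 19 mm behind it; z points along the fingers, y is the line along which they close (so a half turn about z gives the same grasp; the last joint's range is limited). The gripper opens to 85 mm and grips with 20 to 120 N. Pads are 22 mm wide; open, the fingers measure 114 mm over their backs; the gripper's body (76 mm by 85 mm) begins 54 mm behind the grasp point. The pads swing forward as they close: fully open they stand 13 mm farther back than shut.
Start: joints at [0.99, 0.313, 0.046, 1.304, 0, 1.431], TCP at [0.245, 0.52, 0.231] pointing down, gripper open.
Joint ranges: [-2.76, 2.76], [-0.86, 1.69], [-1.03, 1.26], [-2.2, 2.34], [-1.47, 1.5], [-3.14, 3.14]. Speed limits (rad/s): [2.57, 2.57, 3.14, 3.14, 3.14, 3.14].

INTERFACE

Orientations are given as a unit quaternion [w, x, y, z].
In Python, from workcell import env gives the robot as it stands.
- The arm moves only by the tool move_arm, never from a script. Its argument "targets" is a list of rows, each a list of 3 entries, a list of its own where there are three numbers: the shift along the tool's x, y, z in mm, then the turn, a rotation vector about the tool's x, y, z in units of 10 degrees (1.0 is 10 degrees), then the closure, from -1 (fully open) to 1 (shut). In form: [[[dx, dy, dz], [ax, ay, az], gripper], ...]. A call has 1 to 5 rows; each row is the pose to reach, as a shift and turn from the pose commanded when the call began, along the tool's axes at that moment; what a row does not reach only later rows make up. A row lasts 1/8 s, in which the tool goes at most 62.5 mm and 10.7 degrees, less where a joint would pass 70% of its speed; a pose out of reach is approached as far as the arm can. A call with a gripper value outside its range is refused whole. The fingers move at their own pace and stop on an object; "squeeze" is the grip in N (left out, the last holds). Time passes only in rows, so rows that repeat a pose let the fingers close. It gives the time, the measured TCP pose, the force, the opening and the grip force at its end, in the units of the state.
- env.get_state(): the state, without advancing time (a new reading comes with each control period).
- env.read_camera(name): name is "side" or "top" or "wrist"; returns a dict with "pixels" (480x640x3 uint8, red, green, blue), "fovy" (degrees; the focal length in pixels is half the picture's height over the tangent of half this angle, whatever the lens; pixels are square), "cx", "cy" (the principal point, pixels), "dist_coeffs" ([k1, k2, p1, p2, k3] as OpenCV has them; the pictures are not rectified), "extrinsics" (4x4, takes a point from world to camera coordinates); the wrist camera has in their place "mount" (4x4, takes a point from camera to tool coordinates, whose origin is the TCP and whose axes are the flange's). Camera axes: x right, y up, looking along -z (the intrinsics and any distortion apply to the point x, -y, -z); pixel columns grow to the right and rows downward; lengths in m; the calibration is good to about 2 mm. A picture is of the moment at which its call begins: read the wrist's pose just before it. There is no depth.
- env.hand_in(): hands the job in; it is judged then, once.
Trained networks look in a picture, given as the dict that the camera call returned (one of the last four; its "shot" number tells which), for a name from the list of things; names that differ only in an ending like _2 or _b are one class to them, and where a whole thing is asked for, a point or a joint stands for the part that bears it (a point fixed in the world has none). Each returns a list of dicts, best first, with "confidence" (0 to 1); they miss things now and then, are a little off and sometimes report something else, mostly with a low value. They report only what shows in the picture. A call takes as long as a camera call.
- env.spot_in(thing, picture): "centre" ([x, y, z] in m, in world coordinates, good to about 4 mm: the middle of the surface that is visible of it).
- env.regions_of(thing, picture): "mask" (480x640 bool, what is visible of it).
- env.landmark_of(thing, picture): "centre" ([x, y, z] in m, in world coordinates, good to about 4 mm: a listed point, or the origin of a listed thing).
The state is a dict: "clock": time; "joint_pos": joint angles; "qvel": joint speeds; "tau": joint torques, N m; "tcp_pos": TCP position; "orientation": TCP orientation; "wrist_force": force on the tool from outside, world axes, zero at the start; "ft_torque": the same for the moment, N m; "finger_gap": finger opening in m; "grip_force": force on a finger pad.
Only numpy, scipy, OpenCV 4.12 (cv2) and the standard library are available. Lean on these libraries where they do the work, as an engineer would, in place of code of your own. Each camera call takes 0.05 s, during which the arm holds its last target. There are 200 camera calls.

TASK

Open the little blue-doored cupboard so that the tin inside can be got at: lift the metal paddle on its door gently until you feel it come up against its rubber stop (how far that is differs from time to time), keep it lifted while you swing the door wide open, then let go so that the paddle drops back. Never force the latch, neither up against the stop nor by pulling at the door while it is still caught: some 5 N more than the free lift needs is plenty. Leave the other things where they stand.

Things in the scene. Friction and masses are not known exactly. Their poses are not given: they have to be found in the camera images.
- cupboard: Small white cupboard with a wooden top board, fixed: 180 deep (x) x 240 wide (y) x 183 mm high. Origin: centre of its underside, on the worktop. Its -x side is the front (towards the robot at yaw 0), z up. A blue door covers the front; its outer face lies at x = -106 mm in this frame, with a 3 mm moulding round it.
- door (a joint): Opening angle of the door in rad: 0 shut, grows as the free (right-hand, -y) edge swings out towards the robot and then to the left; ends at 1.75. A light hinge (0.06 N m friction) that stays where it is left; latched it has about 0.05 rad of play. A closed latch is rigid.
- door_hinge (a point): Point on the door's upright hinge axis, at the left (+y) front edge of the cupboard (x = -92, y = +116 mm in its frame), 142 mm above the worktop, level with the paddle's pivot. Its x axis is normal to the door, pointing inwards when shut; the frame turns with the door (clockwise seen from above as it opens).
- paddle_pivot (a point): Middle of the paddle's horizontal pivot, which runs along the door 4 mm in front of its face, 142 mm above the worktop and 171 mm from the hinge axis along the door; turns with the door.
- paddle_grip (a point): Middle of the paddle plate, 80 mm out from the pivot and 3 mm below it (paddle down). The plate is a level aluminium bar 20 mm wide along the door, 12 mm thick, reaching 10 to 88 mm out from the pivot. Here each side has a domed black button, 34 mm over both: pinch these deep from above, fingers closing along the door; the plate tilts between the pads, and creeps towards the fingertips in time.
- paddle (a joint): Lift angle in rad: 0 level, grows as the outer end is lifted (return spring: 2 N at the grip, 3.5 N at full lift). Lifting lowers the hidden pawl, which comes free at 0.17 to 0.52 (differs, unseen); 0.06 to 0.1 rad further the paddle meets a rubber stop, 3 to 5 N per mm at the grip. Keep it up until the door is 0.25 rad open; then it moves freely to 1.0. Let go, it springs back.
- pawl: The steel pawl on the inner end of the paddle, behind the door, out of sight. Origin on the paddle's pivot; it turns with the paddle.
- keeper: Bracket under the cupboard's roof, out of sight, with the lip that catches the pawl and the rubber stop. Origin at the paddle's pivot with the door shut; its adjustment, which sets where the pawl comes free, does not show in this pose. The latch bends if pawl and keeper press on each other with over 20 N: some 8 N at the paddle beyond the spring, or 20 N outwards at a latched door.
- tin: Green food tin, 75 mm across, 58 mm high, standing inside the cupboard; origin at the centre of its underside.
- mug: Blue and white mug, 102 mm high, on the left of the worktop; a bystander. Origin under its middle.
- jam_jar: Jar with a yellow lid, 69 mm across, 112 mm high, on the right; a bystander. Origin at the centre of its underside.
- lime: Green lime, 55 mm long, on the right near the front edge; a bystander. Origin at its underside as placed.

How it is judged:
By the outcome, as a careful person would: the job done as asked, in the order asked, and still so for the second after the job is handed in, with the robot touching nothing.
It also fails if it takes over 61 s, if anything falls off the work surface, if the arm or the gripper's body presses on something with over 40 N, if the wrist force passes 120 N, or if a joint passes its speed limit or range.

## Working session

There is one attempt and no reset: what is moved stays moved. The work goes in short steps, Python scripts to look and compute and a tool call to move; the robot and the scene stay as the last step left them, time stands still between calls to the robot, and variables do not carry over. Pictures are saved under pics/ and viewed, at most 10 in all, crops included, and the job is handed in when it is done.

Besides the shell and the picture viewer there is one more tool, called as a command line: name --argument value ..., lists and objects as JSON in quotes. move_arm: Moves the arm, as the interface text tells. Its arguments: {"type":"object","properties":{"targets":{"type":"array","items":{"type":"array"}},"squeeze":{"type":"number"}},"required":["targets"]}

```bash
mkdir -p pics
cat > h.py <<'E'
import numpy as np, cv2
from workcell import env
from scipy.spatial.transform import Rotation as R
def save(p,n): cv2.imwrite('pics/'+n,p['pixels'][:,:,::-1])
def st():
    s=env.get_state(); q=s['orientation']
    return s,np.array(s['tcp_pos']),R.from_quat([q[1],q[2],q[3],q[0]])
def proj(p,X):
    E=np.array(p['extrinsics']);c=E[:3,:3]@np.array(X)+E[:3,3]
    f=240/np.tan(np.radians(p['fovy'])/2)
    K=np.array([[f,0,p['cx']],[0,f,p['cy']],[0,0,1]])
    return cv2.projectPoints(np.array([[c[0],-c[1],-c[2]]]),np.zeros(3),np.zeros(3),K,np.array(p['dist_coeffs'],float))[0].ravel()
E
python3 - <<'E'
from h import *
s,t,r=st(); print(t,r.as_matrix().round(3),s['wrist_force'],s['clock'])
for c in ['side','top']:
    p=env.read_camera(c); save(p,c+'0.png')
    for n in ['door_hinge','paddle_pivot','paddle_grip','cupboard','mug','jam_jar','lime']:
        for d in env.landmark_of(n,p)[:1]: print(c,n,np.round(d['centre'],4),round(d['confidence'],2),proj(p,d['centre']).round())
E
```

```text
[0.24506384 0.51959139 0.23039747] [[-0.904  0.427 -0.001]
 [ 0.427  0.904 -0.002]
 [ 0.    -0.002 -1.   ]] [ 0.04493378 -0.10869788  0.27479895] 0.0
side door_hinge [0.6836 0.2206 0.1415] 0.73 [326. 207.]
side paddle_pivot [0.6417 0.0538 0.1423] 0.87 [332. 224.]
side paddle_grip [0.5582 0.0686 0.1386] 0.49 [302. 226.]
side cupboard [ 0.7507  0.0915 -0.0027] 0.94 [360. 262.]
side mug [0.5127 0.3605 0.0018] 0.81 [263. 240.]
side jam_jar [ 5.348e-01 -3.571e-01 -2.000e-04] 0.93 [351. 346.]
side lime [ 0.4162 -0.3137 -0.0011] 0.72 [294. 346.]
top door_hinge [0.6889 0.2194 0.1394] 0.58 [230. 204.]
top paddle_pivot [0.6378 0.0534 0.1444] 0.86 [289. 222.]
top paddle_grip [0.5557 0.0677 0.1426] 0.49 [284. 252.]
top cupboard [ 0.5136  0.3628 -0.0013] 0.41 [190. 267.]
top mug [ 0.5113  0.3622 -0.0024] 0.97 [190. 267.]
top jam_jar [ 0.5349 -0.3558  0.0047] 0.56 [424. 260.]
top lime [ 0.4139 -0.3114 -0.0013] 0.47 [410. 300.]
```

View pics/side0.png

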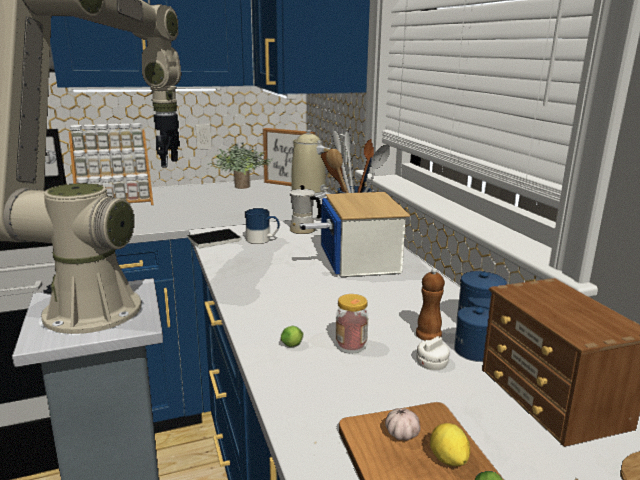

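View pics/top0.png

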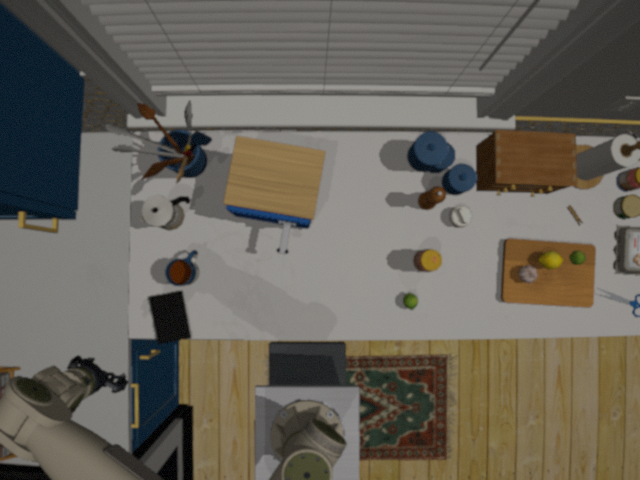

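Side view: white cupboard with its blue door at (330,225) and the paddle's button end at (303,226). Top view: the paddle runs from (288,222) to (284,250), and the mug at (182,270) stands near the door's swing but lower than the paddle. The landmarks agree between the two views.

move_arm --targets '[[[-475,-275,0],[0,0,-1.55],-1],[[-475,-275,0],[0,0,-1.55],-1],[[-475,-275,0],[0,0,-1.55],-1],[[-475,-275,0],[0,0,-1.55],-1],[[-475,-275,0],[0,0,-1.55],-1]]' --squeeze 40

```text
clock: 1.42
tcp_pos: [0.4219, 0.2648, 0.2316]
orientation: [0.0, 0.085, 0.996, 0.0]
wrist_force: [1.6, 0.8, -0.3]
finger_gap: 0.0857
grip_force: 0.0
```

```bash
cat >> h.py <<'E'
def go(X,yaw):  # shift mm and turn (10deg) to reach TCP X, tool pointing down, tool y at world angle yaw (deg)
    s,t,r=st(); a=np.radians(yaw)
    y=np.array([np.cos(a),np.sin(a),0]); z=np.array([0,0,-1.]); M=np.c_[np.cross(y,z),y,z]
    d=r.inv().apply(np.array(X)-t)*1000; w=np.degrees((r.inv()*R.from_matrix(M)).as_rotvec())/10
    print(s['clock'],t.round(4),'F',np.round(s['wrist_force'],2),'gap',round(s['finger_gap'],4),'shift',d.round(1),'turn',w.round(3))
E
python3 -c "
from h import *
go([.557,.068,.23],80.2)"
```

```text
1.425 [0.4219 0.2648 0.2316] F [ 1.61  0.85 -0.28] gap 0.0857 shift [-166.4 -171.1    1.7] turn [0.004 0.005 0.006]
```

move_arm --targets '[[[-165,-170,0],[0,0,0],-1],[[-165,-170,0],[0,0,0],-1],[[-165,-170,0],[0,0,0],-1],[[-165,-170,0],[0,0,0],-1],[[-165,-170,0],[0,0,0],-1]]'

```text
clock: 2.05
tcp_pos: [0.5566, 0.0678, 0.2308]
orientation: [0.0, 0.088, 0.996, -0.0]
wrist_force: [-0.1, 0.8, 0.8]
finger_gap: 0.0854
grip_force: 0.0
```

Run:
```python
from h import *
go([.557,.068,.23],80.2)
s,t,r=st()
p=env.read_camera('wrist'); save(p,'w1.png')
M=np.array(p['mount']); print(M.round(3))
T=np.eye(4);T[:3,:3]=r.as_matrix();T[:3,3]=t
p['extrinsics']=np.linalg.inv(T@M)
for n in ['paddle_pivot','paddle_grip','door_hinge']:
    for d in env.landmark_of(n,p)[:1]: print(n,np.round(d['centre'],4),d['confidence'],proj(p,d['centre']).round())
for X in [(.557,.068,.1385),(.64,.0536,.142)]: print(proj(p,X))
for c in ['side','top']:
    q=env.read_camera(c)
    for n in ['paddle_pivot','paddle_grip']:
        for d in env.landmark_of(n,q)[:1]: print(c,n,np.round(d['centre'],4),d['confidence'])
```

```text
2.05 [0.5566 0.0678 0.2308] F [-0.08  0.77  0.8 ] gap 0.0854 shift [-0.3  0.3  0.8] turn [-0.002  0.003 -0.025]
[[-0.     0.958  0.287  0.073]
 [ 1.    -0.     0.    -0.   ]
 [ 0.     0.287 -0.958 -0.142]
 [ 0.     0.     0.     1.   ]]
paddle_pivot [0.6341 0.0517 0.1464] 0.98 [322. 344.]
paddle_grip [0.5567 0.0703 0.1361] 0.56 [328. 244.]
door_hinge [0.6875 0.2165 0.1432] 0.83 [530. 367.]
[324.98430338 246.19310717]
[325.26904451 347.2169559 ]
side paddle_pivot [0.6411 0.0544 0.1428] 0.67
side paddle_grip [0.5596 0.0719 0.1403] 0.49
top paddle_pivot [0.6358 0.06   0.1441] 0.65
```

View pics/w1.png

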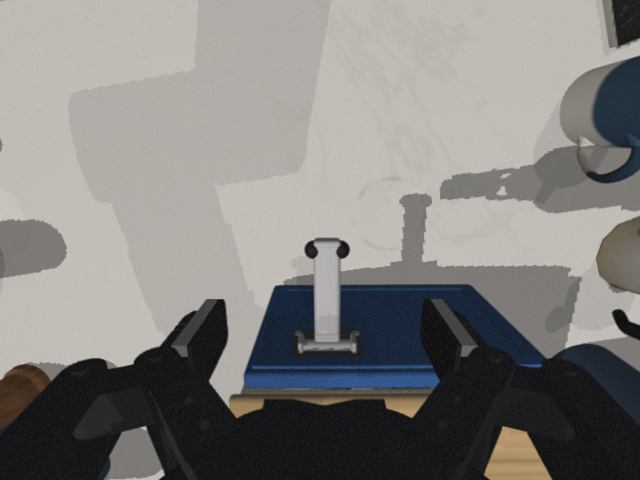

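Wrist view: the plate runs from (328,345) to its button end, with the buttons at (311,249) and (343,249). That is about 2 px right of and 3 px below my estimate, so roughly +1.5 mm y and +2.4 mm x. The yaw lines up, so I am going down with that correction.

move_arm --targets '[[[-2,2,40],[0,0,0],-1],[[-2,2,80],[0,0,0],-1],[[-2,2,108],[0,0,0],-1],[[-2,2,118],[0,0,0],-1],[[-2,2,118],[0,0,0],-1]]'

```text
clock: 3.18
tcp_pos: [0.5569, 0.0728, 0.1133]
orientation: [-0.0, 0.085, 0.996, 0.0]
wrist_force: [-0.1, -0.7, 0.7]
finger_gap: 0.0857
grip_force: 0.0
```

Run:
```python
from h import *
go([.559,.0693,.113],80.2)
p=env.read_camera('wrist'); save(p,'w2.png')
```

```text
3.175 [0.5569 0.0728 0.1133] F [-0.14 -0.65  0.72] gap 0.0857 shift [-2.6 -3.   0.3] turn [-0.    -0.003  0.006]
```

View pics/w2.png

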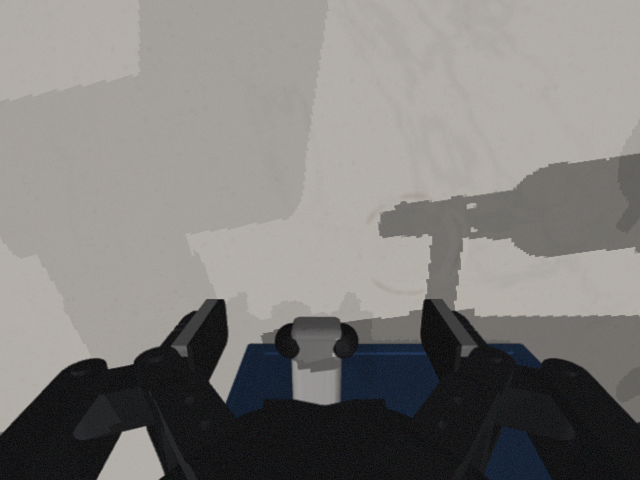

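The buttons' midpoint is at (317,341), while the pads' middle is at column 324, so the TCP is about 3 mm too far in +y. The state readout says the same. I will correct this and then close.

move_arm --targets '[[[-4,-3,0],[0,0,0],-1],[[-4,-3,0],[0,0,0],-1],[[-4,-3,0],[0,0,0],-1]]'

```text
clock: 3.6
tcp_pos: [0.5609, 0.0688, 0.1139]
orientation: [0.001, 0.085, 0.996, 0.0]
wrist_force: [0.2, -0.8, 0.6]
finger_gap: 0.0851
grip_force: 0.0
```

Run:
```python
from h import *
go([.5605,.0693,.113],80.2)
s=st()[0]; print(s['wrist_force'],s['ft_torque'])
```

```text
3.6 [0.5609 0.0688 0.1139] F [ 0.19 -0.8   0.62] gap 0.0851 shift [0.5 0.4 0.9] turn [0.001 0.006 0.003]
[ 0.19149001 -0.79652937  0.61928761] [ 0.02013144 -0.00025842  0.01660773]
```

move_arm --targets '[[[0,0,0],[0,0,0],1],[[0,0,0],[0,0,0],1],[[0,0,0],[0,0,0],1],[[0,0,0],[0,0,0],1],[[0,0,0],[0,0,0],1]]' --squeeze 45

```text
clock: 4.22
tcp_pos: [0.5605, 0.069, 0.1135]
orientation: [0.0, 0.085, 0.996, 0.0]
wrist_force: [-1.7, 0.3, 2.2]
finger_gap: 0.031
grip_force: 44.2
```

Run:
```python
from h import *
go([.5605,.0693,.113],80.2)
s=st()[0]; print(s['grip_force'],s['ft_torque'])
```

```text
4.225 [0.5605 0.069  0.1135] F [-1.74  0.29  2.23] gap 0.031 shift [0.1 0.3 0.5] turn [0.001 0.001 0.005]
44.24180030822754 [0.11061855 0.17637219 0.02740389]
```

move_arm --targets '[[[0,0,-3],[0,0,0],1],[[0,0,-6],[0,0,0],1],[[0,0,-9],[0,0,0],1],[[-0.5,0,-12],[0,0,0],1],[[-0.5,0,-12],[0,0,0],1]]'

```text
clock: 4.85
tcp_pos: [0.5609, 0.0689, 0.1253]
orientation: [-0.0, 0.085, 0.996, 0.0]
wrist_force: [0.5, 1.8, -4.7]
finger_gap: 0.0315
grip_force: 44.8
```

Run:
```python
from h import *
go([.561,.069,.126],80.2)
s=st()[0]; print(s['grip_force'],s['ft_torque'])
p=env.read_camera('wrist'); save(p,'w3.png')
```

```text
4.85 [0.5609 0.0689 0.1253] F [ 0.53  1.77 -4.69] gap 0.0315 shift [-0.1  0.1 -0.7] turn [ 0.001 -0.002  0.005]
44.781460762023926 [ 0.23929864 -0.00632197  0.08245347]
```

View pics/w3.png

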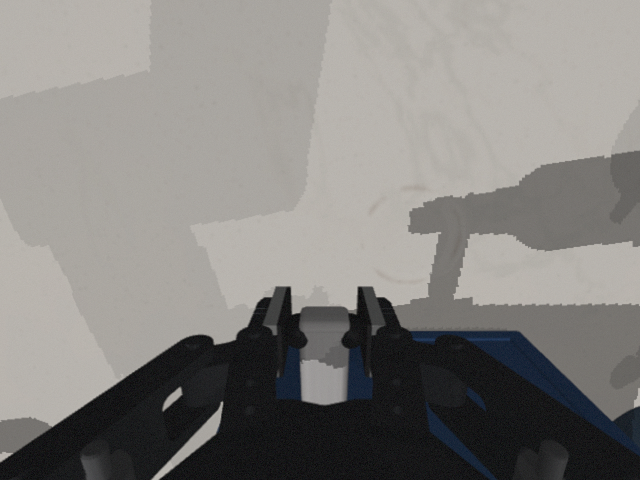

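The buttons at (297,340) and (351,340) are held between the pads. Free lift reads about -4.7 N. I will creep up from here.

move_arm --targets '[[[0,0,-2],[0,0,0],1],[[-0.5,0,-4],[0,0,0],1],[[-0.5,0,-4],[0,0,0],1]]'

```text
clock: 5.28
tcp_pos: [0.5614, 0.0688, 0.1294]
orientation: [-0.0, 0.085, 0.996, 0.0]
wrist_force: [-0.2, 1.0, -4.2]
finger_gap: 0.0311
grip_force: 44.8
```

Run:
```python
from h import *
for i in range(4):
    go([.561,.069,.13],80.2); env.read_camera('wrist')
s=st()[0]; print(s['grip_force'],s['ft_torque'])
```

```text
5.275 [0.5614 0.0688 0.1294] F [-0.16  1.04 -4.19] gap 0.0311 shift [ 0.4  0.1 -0.6] turn [ 0.001 -0.002  0.005]
5.325 [0.5613 0.0688 0.1293] F [-0.23  1.17 -4.65] gap 0.0307 shift [ 0.4  0.1 -0.7] turn [ 0.001 -0.002  0.005]
5.375 [0.5613 0.0688 0.1293] F [-0.7   1.18 -4.17] gap 0.0311 shift [ 0.3  0.1 -0.7] turn [ 0.001 -0.002  0.005]
5.425 [0.5613 0.0688 0.1292] F [ 0.73  0.76 -4.34] gap 0.0307 shift [ 0.3  0.1 -0.8] turn [ 0.001 -0.002  0.005]
44.782397747039795 [0.43142713 0.09193061 0.05767775]
```

move_arm --targets '[[[-0.2,0,-1],[0,0,0],1],[[-0.2,0,-1],[0,0,0],1]]'

```text
clock: 5.72
tcp_pos: [0.5615, 0.0688, 0.1303]
orientation: [-0.0, 0.085, 0.996, 0.0]
wrist_force: [-0.7, 2.7, -4.0]
finger_gap: 0.0309
grip_force: 44.8
```

move_arm --targets '[[[-0.2,0,-1],[0,0,0],1],[[-0.2,0,-1],[0,0,0],1]]'

```text
clock: 5.98
tcp_pos: [0.5616, 0.0687, 0.1313]
orientation: [-0.0, 0.085, 0.996, -0.0]
wrist_force: [-1.5, 2.6, -4.4]
finger_gap: 0.0313
grip_force: 44.7
```

move_arm --targets '[[[-0.2,0,-1],[0,0,0],1],[[-0.2,0,-1],[0,0,0],1]]'

```text
clock: 6.22
tcp_pos: [0.5619, 0.0687, 0.1324]
orientation: [-0.0, 0.085, 0.996, 0.0]
wrist_force: [-2.0, 1.3, -4.0]
finger_gap: 0.031
grip_force: 44.8
```

move_arm --targets '[[[-0.2,0,-1],[0,0,0],1],[[-0.2,0,-1],[0,0,0],1]]'

```text
clock: 6.48
tcp_pos: [0.5621, 0.0686, 0.1334]
orientation: [-0.0, 0.085, 0.996, 0.0]
wrist_force: [-1.6, 1.6, -4.1]
finger_gap: 0.031
grip_force: 44.8
```

move_arm --targets '[[[-0.2,0,-1],[0,0,0],1],[[-0.2,0,-1],[0,0,0],1]]'

```text
clock: 6.72
tcp_pos: [0.5627, 0.0685, 0.1345]
orientation: [0.0, 0.085, 0.996, 0.0]
wrist_force: [-1.6, 1.8, -2.6]
finger_gap: 0.0314
grip_force: 44.7
```

move_arm --targets '[[[-0.2,0,-1],[0,0,0],1],[[-0.2,0,-1],[0,0,0],1]]'

```text
clock: 6.98
tcp_pos: [0.5629, 0.0685, 0.1355]
orientation: [0.0, 0.085, 0.996, 0.0]
wrist_force: [-2.4, 1.4, -4.3]
finger_gap: 0.0312
grip_force: 44.8
```

move_arm --targets '[[[-0.3,0,-1],[0,0,0],1],[[-0.3,0,-1],[0,0,0],1]]'

```text
clock: 7.22
tcp_pos: [0.5631, 0.0685, 0.1364]
orientation: [0.0, 0.085, 0.996, 0.0]
wrist_force: [-2.1, 2.2, -3.6]
finger_gap: 0.0309
grip_force: 44.8
```

move_arm --targets '[[[-0.3,0,-1],[0,0,0],1],[[-0.3,0,-1],[0,0,0],1]]'

```text
clock: 7.48
tcp_pos: [0.5639, 0.0684, 0.1376]
orientation: [0.001, 0.085, 0.996, 0.0]
wrist_force: [-0.4, 1.1, -4.2]
finger_gap: 0.0309
grip_force: 44.7
```

move_arm --targets '[[[-0.3,0,-1],[0,0,0],1],[[-0.3,0,-1],[0,0,0],1]]'

```text
clock: 7.72
tcp_pos: [0.5641, 0.0683, 0.1386]
orientation: [0.001, 0.085, 0.996, 0.0]
wrist_force: [1.1, 0.6, -4.1]
finger_gap: 0.0309
grip_force: 44.8
```

move_arm --targets '[[[-0.3,0,-1],[0,0,0],1],[[-0.3,0,-1],[0,0,0],1]]'

```text
clock: 7.98
tcp_pos: [0.5642, 0.0684, 0.1395]
orientation: [0.0, 0.084, 0.996, -0.0]
wrist_force: [2.6, 3.5, -4.4]
finger_gap: 0.0303
grip_force: 44.8
```

move_arm --targets '[[[-0.3,0,-1],[0,0,0],1],[[-0.3,0,-1],[0,0,0],1]]'

```text
clock: 8.22
tcp_pos: [0.5643, 0.0685, 0.1404]
orientation: [0.0, 0.085, 0.996, 0.0]
wrist_force: [2.5, 3.9, -4.6]
finger_gap: 0.0313
grip_force: 44.8
```

move_arm --targets '[[[-0.4,0,-1],[0,0,0],1],[[-0.4,0,-1],[0,0,0],1]]'

```text
clock: 8.48
tcp_pos: [0.5649, 0.0683, 0.1415]
orientation: [0.0, 0.085, 0.996, 0.0]
wrist_force: [2.6, 1.9, -4.2]
finger_gap: 0.0308
grip_force: 44.8
```

move_arm --targets '[[[-0.5,0,-1],[0,0,0],1],[[-0.5,0,-1],[0,0,0],1]]'

```text
clock: 8.72
tcp_pos: [0.5653, 0.0682, 0.1424]
orientation: [0.0, 0.085, 0.996, 0.0]
wrist_force: [2.8, 2.4, -5.9]
finger_gap: 0.0311
grip_force: 44.9
```

Run:
```python
from h import *
for i in range(3):
    go([.566,.068,.143],80.2); p=env.read_camera('wrist')
save(p,'w4.png')
```

```text
8.725 [0.5653 0.0682 0.1424] F [ 2.76  2.36 -5.94] gap 0.0311 shift [-0.8 -0.  -0.6] turn [0.003 0.002 0.003]
8.775 [0.5652 0.0682 0.1424] F [ 2.84  1.99 -4.34] gap 0.0309 shift [-0.8 -0.  -0.6] turn [0.003 0.002 0.003]
8.825 [0.5653 0.0682 0.1424] F [ 2.42  1.75 -5.77] gap 0.0306 shift [-0.7 -0.  -0.6] turn [0.002 0.002 0.003]
```

move_arm --targets '[[[-0.3,0,-0.6],[0,0,0],1],[[-0.3,0,-0.6],[0,0,0],1]]'

```text
clock: 9.12
tcp_pos: [0.5653, 0.0681, 0.143]
orientation: [0.0, 0.085, 0.996, -0.0]
wrist_force: [3.2, 3.8, -4.7]
finger_gap: 0.0305
grip_force: 44.8
```

Run:
```python
from h import *
for i in range(3):
    go([.566,.068,.143],80.2); p=env.read_camera('wrist')
```

```text
9.125 [0.5653 0.0681 0.143 ] F [ 3.15  3.79 -4.67] gap 0.0305 shift [-0.7  0.1 -0. ] turn [-0.004  0.001  0.009]
9.175 [0.5653 0.0681 0.143 ] F [ 2.66  2.93 -5.05] gap 0.0309 shift [-0.7  0.  -0. ] turn [-0.003  0.001  0.008]
9.225 [0.5653 0.0681 0.143 ] F [ 2.53  3.4  -5.52] gap 0.0308 shift [-0.7  0.  -0. ] turn [-0.003  0.     0.007]
```

move_arm --targets '[[[-1,0,-1],[0,0,0],1],[[-1,0,-1],[0,0,0],1]]'

```text
clock: 9.52
tcp_pos: [0.5657, 0.0679, 0.1437]
orientation: [-0.001, 0.085, 0.996, -0.0]
wrist_force: [-0.1, 3.3, -6.1]
finger_gap: 0.0306
grip_force: 44.8
```

Run:
```python
from h import *
for i in range(3):
    go([.566,.068,.143],80.2); p=env.read_camera('wrist')
```

```text
9.525 [0.5657 0.0679 0.1437] F [-0.06  3.35 -6.13] gap 0.0306 shift [-0.2  0.1  0.7] turn [-0.002 -0.007  0.006]
9.575 [0.5657 0.0679 0.1437] F [ 0.48  3.74 -4.69] gap 0.031 shift [-0.2  0.2  0.7] turn [-0.001 -0.007  0.005]
9.625 [0.5658 0.0679 0.1437] F [-1.52  3.23 -5.25] gap 0.0311 shift [-0.2  0.1  0.7] turn [-0.001 -0.007  0.005]
```

move_arm --targets '[[[-0.5,0,-1],[0,0,0],1],[[-0.5,0,-1],[0,0,0],1]]'

```text
clock: 9.93
tcp_pos: [0.5663, 0.0679, 0.1448]
orientation: [-0.001, 0.086, 0.996, 0.0]
wrist_force: [-2.2, 2.3, -4.9]
finger_gap: 0.0309
grip_force: 44.8
```

Run:
```python
from h import *
for i in range(3):
    go([.566,.068,.143],80.2); p=env.read_camera('wrist')
```

```text
9.925 [0.5663 0.0679 0.1448] F [-2.23  2.26 -4.87] gap 0.0309 shift [0.3 0.  1.8] turn [ 0.004 -0.007 -0.001]
9.975 [0.5663 0.0679 0.1447] F [-2.    2.75 -4.91] gap 0.0309 shift [0.3 0.1 1.7] turn [ 0.004 -0.007 -0.   ]
10.025 [0.5663 0.0679 0.1448] F [-2.55  2.99 -5.32] gap 0.0308 shift [0.3 0.1 1.8] turn [ 0.003 -0.007  0.   ]
```

move_arm --targets '[[[-0.4,0,-1],[0,0,0],1],[[-0.4,0,-1],[0,0,0],1]]'

```text
clock: 10.32
tcp_pos: [0.5669, 0.0677, 0.1459]
orientation: [-0.0, 0.084, 0.996, -0.0]
wrist_force: [-2.8, 3.6, -5.3]
finger_gap: 0.0306
grip_force: 44.8
```

move_arm --targets '[[[-0.4,0,-1],[0,0,0],1],[[-0.4,0,-1],[0,0,0],1]]'

```text
clock: 10.58
tcp_pos: [0.5683, 0.0676, 0.1473]
orientation: [0.001, 0.085, 0.996, -0.0]
wrist_force: [0.1, 3.6, -3.8]
finger_gap: 0.0303
grip_force: 44.7
```

move_arm --targets '[[[-0.4,0,-1],[0,0,0],1],[[-0.4,0,-1],[0,0,0],1]]'

```text
clock: 10.82
tcp_pos: [0.5691, 0.0674, 0.1483]
orientation: [0.001, 0.086, 0.996, 0.0]
wrist_force: [1.9, 0.7, -6.3]
finger_gap: 0.0305
grip_force: 44.8
```

Run:
```python
from h import *
for i in range(3):
    go([.566,.068,.143],80.2); p=env.read_camera('side')
cv2.imwrite('pics/s1.png',cv2.resize(p['pixels'][170:270,260:420,::-1],(800,500)))
```

```text
10.825 [0.5691 0.0674 0.1483] F [ 1.91  0.69 -6.32] gap 0.0305 shift [3.1 0.1 5.3] turn [ 0.005  0.011 -0.008]
10.875 [0.5691 0.0674 0.1484] F [ 1.47  0.44 -4.41] gap 0.0305 shift [3.2 0.  5.4] turn [ 0.006  0.012 -0.008]
10.925 [0.5691 0.0674 0.1484] F [ 1.24  0.38 -5.83] gap 0.0307 shift [3.2 0.1 5.3] turn [ 0.006  0.012 -0.007]
```

View pics/s1.png

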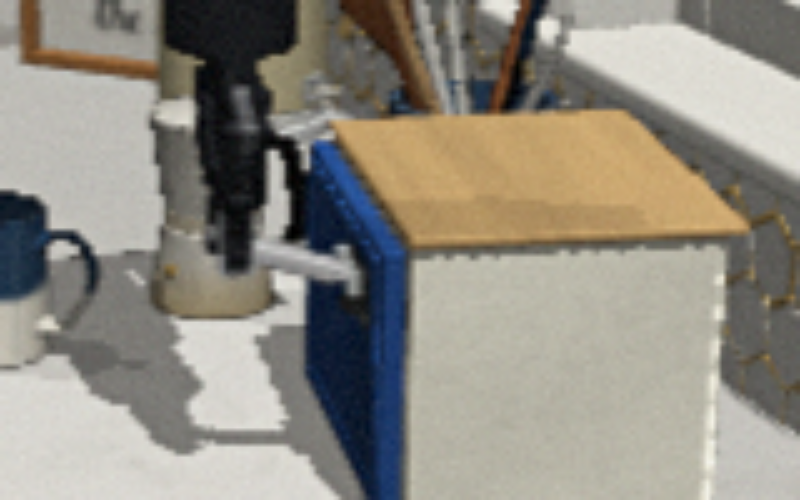

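The side crop shows the paddle tilted up at (300,262) with the fingers round its end and the door still shut. I will keep creeping.

move_arm --targets '[[[-0.5,0,-1],[0,0,0],1],[[-0.5,0,-1],[0,0,0],1]]'

```text
clock: 11.22
tcp_pos: [0.5691, 0.0678, 0.1493]
orientation: [0.001, 0.084, 0.996, -0.0]
wrist_force: [2.3, 4.6, -4.1]
finger_gap: 0.0306
grip_force: 44.8
```

Run:
```python
from h import *
for i in range(3):
    go([.566,.068,.143],80.2); p=env.read_camera('wrist')
```

```text
11.225 [0.5691 0.0678 0.1493] F [ 2.31  4.6  -4.11] gap 0.0306 shift [ 3.1 -0.3  6.3] turn [0.    0.007 0.014]
11.275 [0.569  0.0678 0.1492] F [ 3.08  3.79 -4.65] gap 0.0307 shift [ 3.  -0.3  6.2] turn [-0.     0.006  0.014]
11.325 [0.5689 0.0678 0.1492] F [ 2.5   3.74 -4.73] gap 0.0305 shift [ 2.9 -0.3  6.2] turn [-0.     0.006  0.015]
```

move_arm --targets '[[[-0.6,0,-1],[0,0,0],1],[[-0.6,0,-1],[0,0,0],1]]'

```text
clock: 11.62
tcp_pos: [0.5692, 0.0678, 0.1499]
orientation: [0.0, 0.084, 0.996, -0.0]
wrist_force: [2.1, 4.3, -5.3]
finger_gap: 0.031
grip_force: 44.9
```

move_arm --targets '[[[-0.7,0,-1],[0,0,0],1],[[-0.7,0,-1],[0,0,0],1]]'

```text
clock: 11.88
tcp_pos: [0.5696, 0.0676, 0.1506]
orientation: [-0.0, 0.084, 0.996, -0.0]
wrist_force: [2.8, 5.1, -7.5]
finger_gap: 0.0304
grip_force: 45.0
```

Run:
```python
from h import *
for i in range(3):
    go([.566,.068,.143],80.2); p=env.read_camera('wrist')
```

```text
11.875 [0.5696 0.0676 0.1506] F [ 2.79  5.05 -7.52] gap 0.0304 shift [ 3.6 -0.2  7.6] turn [-0.    -0.004  0.012]
11.925 [0.5696 0.0676 0.1505] F [ 2.19  3.56 -7.49] gap 0.0305 shift [ 3.6 -0.2  7.5] turn [-0.    -0.004  0.011]
11.975 [0.5695 0.0676 0.1506] F [ 2.63  4.35 -6.58] gap 0.0302 shift [ 3.5 -0.2  7.6] turn [-0.    -0.004  0.012]
```

move_arm --targets '[[[-0.3,0,-0.4],[0,0,0],1],[[-0.3,0,-0.4],[0,0,0],1]]'

```text
clock: 12.28
tcp_pos: [0.5696, 0.0676, 0.1508]
orientation: [-0.001, 0.084, 0.996, 0.0]
wrist_force: [2.4, 4.8, -8.1]
finger_gap: 0.0307
grip_force: 45.0
```

Run:
```python
from h import *
for i in range(4):
    go([.566,.068,.143],80.2); p=env.read_camera('wrist')
```

```text
12.275 [0.5696 0.0676 0.1508] F [ 2.39  4.79 -8.1 ] gap 0.0307 shift [ 3.7 -0.2  7.8] turn [-0.    -0.007  0.012]
12.325 [0.5697 0.0676 0.1508] F [ 1.21  4.23 -7.97] gap 0.0307 shift [ 3.7 -0.2  7.8] turn [-0.    -0.006  0.011]
12.375 [0.5696 0.0676 0.1508] F [ 1.99  5.62 -8.  ] gap 0.0305 shift [ 3.7 -0.2  7.8] turn [-0.    -0.006  0.012]
12.425 [0.5696 0.0676 0.1508] F [ 1.33  4.72 -6.95] gap 0.0307 shift [ 3.7 -0.2  7.8] turn [-0.001 -0.007  0.011]
```

There is a steady +3 N over the free lift with z barely advancing, so that is the rubber stop. I will ease the opening along the hinge arc gently, checking the force as the play is used up.

move_arm --targets '[[[2.9,1.6,0.3],[0,0,0.1],1],[[5.8,3.2,0.3],[0,0,0.2],1],[[8.7,4.9,0.3],[0,0,0.3],1],[[8.7,4.9,0.3],[0,0,0.3],1]]'

```text
clock: 12.98
tcp_pos: [0.5617, 0.074, 0.1509]
orientation: [-0.0, 0.111, 0.994, 0.0]
wrist_force: [1.6, 5.0, -8.4]
finger_gap: 0.0308
grip_force: 45.2
```

Run:
```python
from h import *
go([.566,.068,.143],77.2)
```

```text
12.975 [0.5617 0.074  0.1509] F [ 1.57  4.98 -8.43] gap 0.0308 shift [-5.5 -4.9  7.9] turn [ 0.001 -0.006  0.005]
```

move_arm --targets '[[[1.5,0.8,0.5],[0,0,0.05],1],[[2.9,1.6,0.5],[0,0,0.1],1],[[4.4,2.4,0.5],[0,0,0.15],1],[[4.4,2.4,0.5],[0,0,0.15],1]]'

```text
clock: 13.48
tcp_pos: [0.5583, 0.0769, 0.1505]
orientation: [-0.0, 0.124, 0.992, 0.0]
wrist_force: [1.4, 2.2, -7.7]
finger_gap: 0.0304
grip_force: 45.2
```

Run:
```python
from h import *
go([.566,.068,.143],75.7)
```

```text
13.475 [0.5583 0.0769 0.1505] F [ 1.43  2.16 -7.67] gap 0.0304 shift [-9.7 -6.7  7.5] turn [-0.    -0.003  0.003]
```

move_arm --targets '[[[2.9,1.6,0.3],[0,0,0.1],1],[[8.7,4.9,0.3],[0,0,0.3],1],[[14.4,8.4,0.3],[0,0,0.5],1],[[19.9,12.1,0.3],[0,0,0.7],1],[[22.6,14,0.3],[0,0,0.8],1]]'

```text
clock: 14.1
tcp_pos: [0.5395, 0.0961, 0.1506]
orientation: [-0.0, 0.193, 0.981, -0.0]
wrist_force: [0.2, 2.1, -3.9]
finger_gap: 0.0311
grip_force: 45.4
```

Run:
```python
from h import *
go([.566,.068,.143],67.7)
p=env.read_camera('side')
cv2.imwrite('pics/s2.png',cv2.resize(p['pixels'][170:290,240:420,::-1],(750,500)))
```

```text
14.1 [0.5395 0.0961 0.1506] F [ 0.22  2.09 -3.91] gap 0.0311 shift [-35.2 -16.    7.6] turn [-0.002 -0.001 -0.001]
```

View pics/s2.png

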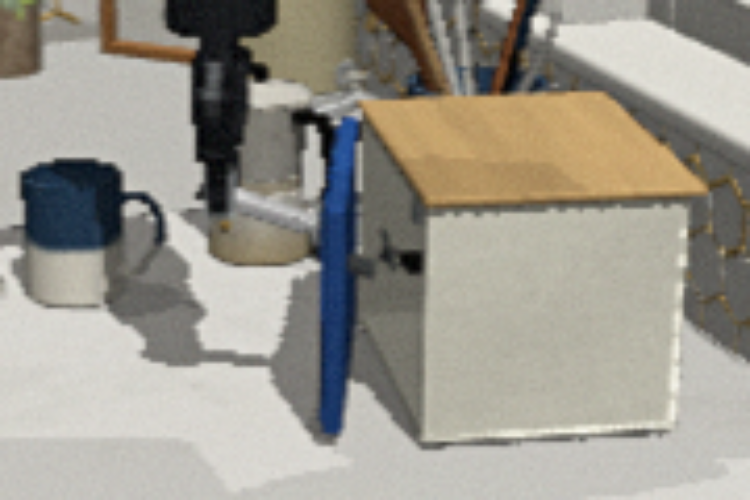

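The door is open about 0.22 rad, its edge at (335,280) in the crop, and the paddle is still held up. Swinging on.

move_arm --targets '[[[11.6,6.6,0],[0,0,0.4],1],[[22.6,14,0],[0,0,0.8],1],[[33.2,22.2,0],[0,0,1.2],1],[[43.1,31,0],[0,0,1.6],1],[[52.4,40.6,0],[0,0,2.0],1]]'

```text
clock: 14.78
tcp_pos: [0.5063, 0.1523, 0.1504]
orientation: [-0.0, 0.363, 0.932, -0.001]
wrist_force: [-2.5, -4.7, -3.7]
finger_gap: 0.0302
grip_force: 44.9
```

Run:
```python
from h import *
go([.566,.068,.143],47.7)
```

```text
14.775 [0.5063 0.1523 0.1504] F [-2.48 -4.7  -3.68] gap 0.0302 shift [-101.   -21.7    7.5] turn [-0.011  0.003 -0.029]
```

move_arm --targets '[[[11.6,6.6,0],[0,0,0.4],1],[[22.6,14,0],[0,0,0.8],1],[[33.2,22.2,0],[0,0,1.2],1],[[43.1,31,0],[0,0,1.6],1],[[52.4,40.6,0],[0,0,2.0],1]]'

```text
clock: 15.4
tcp_pos: [0.4936, 0.2178, 0.1499]
orientation: [-0.001, 0.519, 0.855, -0.002]
wrist_force: [-5.3, -3.1, -2.9]
finger_gap: 0.0305
grip_force: 45.0
```

Run:
```python
from h import *
go([.566,.068,.143],27.7)
```

```text
15.4 [0.4936 0.2178 0.1499] F [-5.32 -3.13 -2.92] gap 0.0305 shift [-166.3   -4.8    6.9] turn [-0.023 -0.001 -0.025]
```

move_arm --targets '[[[11.6,6.6,0],[0,0,0.4],1],[[22.6,14,0],[0,0,0.8],1],[[33.2,22.2,0],[0,0,1.2],1],[[43.1,31,0],[0,0,1.6],1],[[52.4,40.6,0],[0,0,2.0],1]]'

```text
clock: 16.02
tcp_pos: [0.5042, 0.2836, 0.1496]
orientation: [-0.002, 0.659, 0.752, -0.002]
wrist_force: [-9.1, -0.4, -2.6]
finger_gap: 0.0305
grip_force: 45.1
```

Run:
```python
from h import *
go([.566,.068,.143],7.7)
```

```text
16.025 [0.5042 0.2836 0.1496] F [-9.08 -0.37 -2.58] gap 0.0305 shift [-221.8   33.2    6.4] turn [-0.034  0.    -0.019]
```

move_arm --targets '[[[11.6,5.3,0],[0,0,0.4],1],[[22.6,12,0],[0,0,0.8],1],[[33.2,20,0],[0,0,1.2],1],[[40.7,26.5,0],[0,0,1.5],1],[[40.7,26.5,0],[0,0,1.5],1]]'

```text
clock: 16.65
tcp_pos: [0.5265, 0.3283, 0.1498]
orientation: [-0.001, 0.751, 0.66, -0.001]
wrist_force: [-5.5, 1.4, -4.4]
finger_gap: 0.0304
grip_force: 45.0
```

Run:
```python
from h import *
go([.566,.068,.143],-7.3)
p=env.read_camera('top')
cv2.imwrite('pics/t2.png',cv2.resize(p['pixels'][120:320,110:380,::-1],(800,592)))
```

```text
16.65 [0.5265 0.3283 0.1498] F [-5.52  1.38 -4.42] gap 0.0304 shift [-253.1   72.5    6.6] turn [-0.018  0.    -0.005]
```

View pics/t2.png

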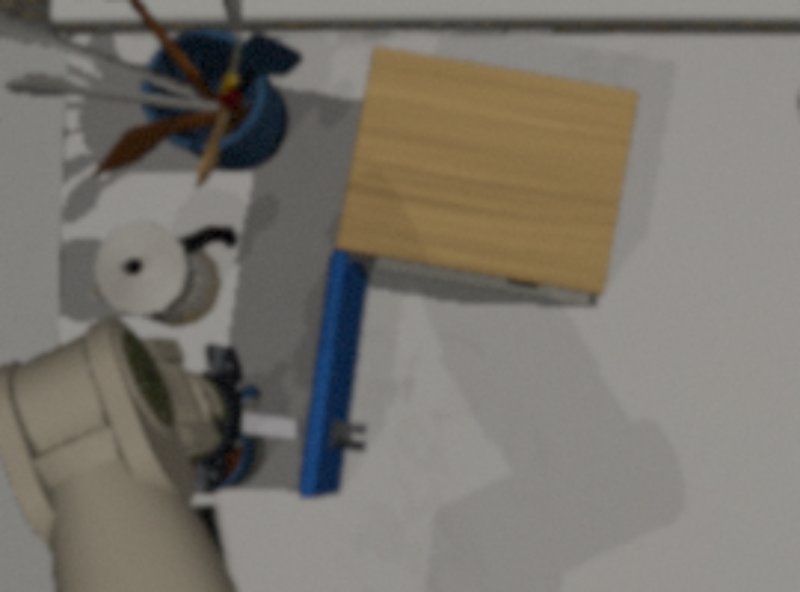

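The door is about 87° open, running from (350,255) to (320,490) in the crop, clear of the mug. Now releasing.

move_arm --targets '[[[0,-1.5,0],[0,0,0],1],[[0,-1.5,0],[0,0,0],-1],[[0,-1.5,0],[0,0,0],-1],[[0,-1.5,0],[0,0,0],-1],[[0,-1.5,0],[0,0,0],-1]]'

```text
clock: 17.32
tcp_pos: [0.5267, 0.3281, 0.1506]
orientation: [0.0, 0.75, 0.661, 0.0]
wrist_force: [-0.4, 0.4, 0.1]
finger_gap: 0.0855
grip_force: 0.0
```

move_arm --targets '[[[0,-1.5,-15],[0,0,0],-1],[[0,-1.5,-40],[0,0,0],-1],[[0,-1.5,-75],[0,0,0],-1],[[0,-1.5,-110],[0,0,0],-1],[[0,-1.5,-120],[0,0,0],-1]]'

```text
clock: 17.95
tcp_pos: [0.5259, 0.3289, 0.274]
orientation: [0.001, 0.75, 0.661, 0.003]
wrist_force: [0.5, 0.4, 0.3]
finger_gap: 0.0856
grip_force: 0.0
```

Run:
```python
from h import *
go([.43,.31,.27],-7.3)
p=env.read_camera('side')
for n in ['mug','paddle_grip','paddle_pivot','tin']:
    for d in env.landmark_of(n,p)[:1]: print(n,np.round(d['centre'],4),d['confidence'])
cv2.imwrite('pics/s3.png',cv2.resize(p['pixels'][150:290,220:420,::-1],(800,560)))
```

```text
17.95 [0.5259 0.3289 0.274 ] F [0.48 0.44 0.27] gap 0.0856 shift [-30.8 -92.8   3.5] turn [ 0.027 -0.017  0.005]
paddle_grip [0.5194 0.2583 0.1429] 0.61
```

View pics/s3.png

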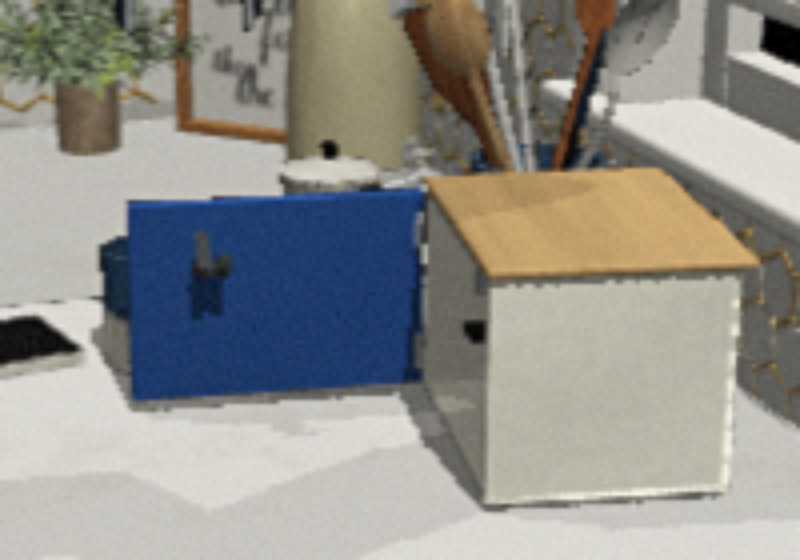

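The door stands wide open, from (130,300) to (420,290). The pawl is back up at (203,245), so the paddle has dropped, and the mug is undisturbed. Handing in.

```bash
python3 -c "
from h import *
print(env.hand_in())"
```

```text
the job is handed in; nothing more can be done
None
```

The cupboard door is open about 1.5 rad: I lifted the paddle to its stop (about 3 N over the free lift), swung the door and let go so the paddle dropped back, left the other things alone, and handed the job in at about 18 s (result not shown).

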